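# Turn the sanding paddle round in its rack

### The job

The sanding paddle was put into the tool rack the wrong way round, handle first. Pull it out, lay it down flat on the green cutting mat and let go to change your grip, then slide it blade first into the same slot until it is fully home, and let go. Do not drop it, and leave the file in the other slot and everything else on the bench where it is.

Things in the scene. Friction and masses are not known exactly. Their poses are not given: they have to be found in the camera images.
- paddle: Flat wooden sanding paddle, 180 long, 14 thick all over. Blade: pale wood with a red-brown abrasive face, 90 long, 50 wide. Handle: blue, 90 long, 26 wide. Origin on the underside at the shoulder where they meet; x points to the blade tip, z up out of the abrasive face. At the start the handle is inside one of the rack's slots and the blade sticks out.
- paddle_tip (a point): Middle of the paddle's blade tip edge, on the underside: 90 mm from the shoulder along the paddle's +x.
- paddle_butt (a point): Middle of the paddle's handle end, on the underside: 90 mm from the shoulder along the paddle's -x.
- rack: Low wooden tool rack fixed to the bench: 210 wide (y), 62 high, x from -74 to +56. Origin on the bench. Two level slots side by side at y = +55 and -55; its x axis points into them. Front face with the mouths at x = -44, slots' back wall at x = +44. Slot floor 32 above the bench, going on as a sill 30 out in front of the face. Roof 10 thick with a window over each slot.
- slot_a (a point): Middle of the lower edge of one slot's mouth (floor height, front face, rack y = +55); axes as the rack's. Each slot is 88 deep, 60 wide and 20 high.
- slot_b (a point): Middle of the lower edge of the other slot's mouth (rack y = -55); axes as the rack's.
- mat: Green cutting mat fixed on the bench, 260 (x) x 340 (y) x 3 thick, origin at its centre on the bench (its top is 3 higher). The blank and the sanding block lie on its +y part; the rest of it is free.
- file: Flat file in the rack's other slot: dark steel blade 84 x 26 x 6 inside the slot, orange handle 85 x 24 x 16 outside. Origin on the underside where they meet, x to the blade tip. Leave alone.
- blank: Purple wood blank lying on the mat, 45 (x) x 120 (y) x 20 high, origin centre of underside. Leave alone.
- sanding_block: Cork sanding block on the mat, 55 (x) x 85 (y) x 25 high, origin centre of underside. Leave alone.
- jar: Amber jar with blue lid, 76 diameter, 110 high, origin centre of underside. Leave alone.
- glue: White glue bottle with orange cap, 52 diameter, 160 high, origin centre of underside. Leave alone.
- tin: Tin with a red label, 72 diameter, 80 high, origin centre of underside. Leave alone.
- rotary_tool: Red and black rotary tool lying on the bench, 190 long (its x), 42 wide, 40 high, origin underneath near its middle. Leave alone.
Not all that is in view belongs to the job. Leave any orange or purple look-alike of the rack alone.

How it is judged:
By the outcome, as a careful person would: the job done as asked, in the order asked, and still so for the second after the job is handed in, with the robot touching nothing.
It also fails if it takes over 67 s, if anything falls off the work surface, if the arm or the gripper's body presses on something with over 40 N, if the wrist force passes 120 N, or if a joint passes its speed limit or range.

### The arm

A 6-joint arm with a two-finger parallel gripper is mounted at the origin on the work surface. World frame = base frame: x ahead of the robot, y to its left, z up, the work surface at z = 0. Lengths are in mm, angles in degrees, forces in N, time in s.
With the tool pointing down it reaches from about 275 to 825 mm from the base axis. Payload 4.9 kg.
Tool frame: the origin (TCP) lies at the very end of the fingers, on their centre line; the grasp point (between the pads) lies 19 mm behind it; z points along the fingers, y is the line along which they close (so a half turn about z gives the same grasp; the last joint's range is limited). The gripper opens to 85 mm and grips with 20 to 120 N. Pads are 22 mm wide; open, the fingers measure 114 mm over their backs; the gripper's body (76 mm by 85 mm) begins 54 mm behind the grasp point. The pads swing forward as they close: fully open they stand 13 mm farther back than shut.
Start: joints at [-76.501, 18.69, -11.035, 60.275, 0, 82.311], TCP at [198.799, -512.833, 231.281] pointing down, gripper open.
Joint ranges: [-152.03, 152.03], [-55.5, 102.48], [-74.3, 77.21], [-110.64, 120.58], [-84.22, 78.4], [-180, 180]. Speed limits (degrees/s): [147.25, 147.25, 180, 180, 180, 180].

### API

Orientations are given as [roll, pitch, yaw] about the fixed x, y, z axes, in that order (R = Rz(yaw) Ry(pitch) Rx(roll)).
In Python, from cell import env, optics, order gives the robot as it stands.
- The arm moves only by the tool jog_arm, never from a script. Its argument "increments" is a list of rows, each an object of numbers: "x", "y", "z": the shift along the tool's x, y, z in mm; "roll": the turn about the tool's z in rad. In form: [{"x": .., "y": .., "z": .., "roll": ..}, ...]. A call has 1 to 20 rows; each row is the pose to reach, as a shift and turn from the pose commanded when the call began, along the tool's axes at that moment; what a row does not reach only later rows make up. A row lasts 1/12 s, in which the tool goes at most 41.7 mm and 7.16 degrees, less where a joint would pass 70% of its speed; a pose out of reach is approached as far as the arm can. A call with a gripper value outside its range is refused whole. "gripper" is the finger opening in mm, from 0 to 85.4, set as the call begins (left out, the last holds). The fingers move at their own pace and stop on an object; "newtons" is the grip in N (left out, the last holds). Time passes only in rows, so rows that repeat a pose let the fingers close. It gives the time, the measured TCP pose, the force, the opening and the grip force at its end, in the units of the state.
- env.read_state(): the state, without advancing time (a new reading comes with each control period).
- optics.snapshot(name): name is "scene" or "top" or "wrist"; returns (picture, depth): 384x512x3 uint8, blue, green, red; 384x512 float32, mm along the optical axis (not along the pixel's ray), 0 where there is no reading.
- optics.camera_params(name): a dict with "camera_matrix" (3x3 intrinsics, pixels), "rvec" (rotation vector, rad) and "tvec" (3), from world to camera coordinates, as OpenCV has them; the wrist camera has in their place "mount" (4x4, takes a point from camera to tool coordinates, whose origin is the TCP and whose axes are the flange's). Camera axes: x right, y down, z forward; pixel columns grow to the right and rows downward; lengths in mm; the calibration is good to about 2 mm. A picture is of the moment at which its call begins: read the wrist's pose just before it. camera_params takes no time and is no camera call.
- order.close_job(): hands the job in; it is judged then, once.
The state is a dict: "t": time; "joints": joint angles; "joint_velocities": joint speeds; "joint_torque": joint torques, N m; "tool_pos": TCP position; "tcp_rot": TCP orientation; "ft_force": force on the tool from outside, world axes, zero at the start; "ft_torque": the same for the moment, N m; "gripper_width": finger opening in mm; "grasp_force": force on a finger pad.
Only numpy, scipy, OpenCV 4.12 (cv2) and the standard library are available. Lean on these libraries where they do the work, as an engineer would, in place of code of your own. Each camera call takes 0.05 s, during which the arm holds its last target. There are 200 camera calls.

## Working session

There is one attempt and no reset: what is moved stays moved. The work goes in short steps, Python scripts to look and compute and a tool call to move; the robot and the scene stay as the last step left them, time stands still between calls to the robot, and variables do not carry over. Pictures are saved under pics/ and viewed, at most 10 in all, crops included, and the job is handed in when it is done.

Besides the shell and the picture viewer there is one more tool, called after "Call:" as name(argument=value, ...) on one line, values as JSON. jog_arm: Moves the arm, as the interface text tells. Its arguments: {"type":"object","properties":{"increments":{"type":"array","items":{"type":"object","properties":{"x":{"type":"number"},"y":{"type":"number"},"z":{"type":"number"},"roll":{"type":"number"}}}},"gripper":{"type":"number"},"newtons":{"type":"number"}},"required":["increments"]}

```bash
mkdir -p pics; ls; cat > h.py <<'E'
import numpy as np,cv2
from cell import env,optics,order
from scipy.spatial.transform import Rotation as R
def cam(n,st=None):
    p=optics.camera_params(n);K=np.array(p["camera_matrix"],float)
    if "mount" in p:
        st=st or env.read_state();T=np.eye(4);T[:3,:3]=R.from_euler('xyz',st["tcp_rot"],degrees=True).as_matrix();T[:3,3]=st["tool_pos"]
        return K,T@np.array(p["mount"])
    M=np.eye(4);M[:3,:3]=cv2.Rodrigues(np.array(p["rvec"],float))[0];M[:3,3]=np.ravel(p["tvec"]);return K,np.linalg.inv(M)
def pt(K,C,u,v,d): return (C@np.append(np.linalg.inv(K)@[u,v,1]*d,1))[:3]
def cloud(K,C,D):
    v,u=np.indices(D.shape);P=np.stack([u*D,v*D,D],-1)@np.linalg.inv(K).T;P=P@C[:3,:3].T+C[:3,3];P[D<=0]=np.nan;return P
E
python3 - <<'E'
from h import *
s=env.read_state();print(s)
for n in("top","scene"):
    K,C=cam(n);i,d=optics.snapshot(n);np.savez(f"{n}0.npz",i=i,d=d,K=K,C=C);cv2.imwrite(f"pics/{n}0.png",cv2.resize(i,(800,600)));print(n,K,C)
E
```

```text
pics
{'t': 0.0, 'joints': array([-7.65020098e+01,  1.87293552e+01, -1.10926279e+01,  6.02766009e+01,
        1.10856315e-03,  8.23113040e+01]), 'joint_velocities': array([-0.00628884,  0.03369159, -0.13964011, -0.01763507, -0.03721755,
       -0.04445521]), 'joint_torque': array([-7.40376345e-04, -4.43401587e+01,  2.62438774e+01,  1.53774099e-02,
       -2.68470176e-04, -1.23462013e-05]), 'tool_pos': array([ 198.6532909 , -512.22995621,  230.52457467]), 'tcp_rot': array([-1.79902451e+02, -1.42882133e-02,  2.11866731e+01]), 'ft_force': array([ 0.48634433, -0.0025553 , -0.06047439]), 'ft_torque': array([-0.00292021, -0.03087914, -0.03265816]), 'grasp_force': 0.0, 'gripper_width': 85.72435681649385}
top [[468.48854421   0.         262.46644446]
 [  0.         468.48854421 189.73102831]
 [  0.           0.           1.        ]] [[ 2.18794527e-02 -9.94782598e-01  9.96437306e-02  3.48807564e+02]
 [-9.99301749e-01 -2.47798766e-02 -2.79637730e-02  4.73225281e+01]
 [ 3.02870341e-02 -9.89623222e-02 -9.94630160e-01  1.42722748e+03]
 [ 0.00000000e+00  0.00000000e+00  0.00000000e+00  1.00000000e+00]]
scene [[412.73953849   0.         263.04672933]
 [  0.         412.73953849 188.82538638]
 [  0.           0.           1.        ]] [[ 7.11524927e-02  5.88186103e-01 -8.05589493e-01  1.49837080e+03]
 [ 9.97450303e-01 -4.64073964e-02  5.42148205e-02 -3.68778132e+01]
 [-5.49690688e-03 -8.07393003e-01 -5.89988409e-01  7.94647678e+02]
 [ 0.00000000e+00  0.00000000e+00  0.00000000e+00  1.00000000e+00]]
```

View pics/top0.png

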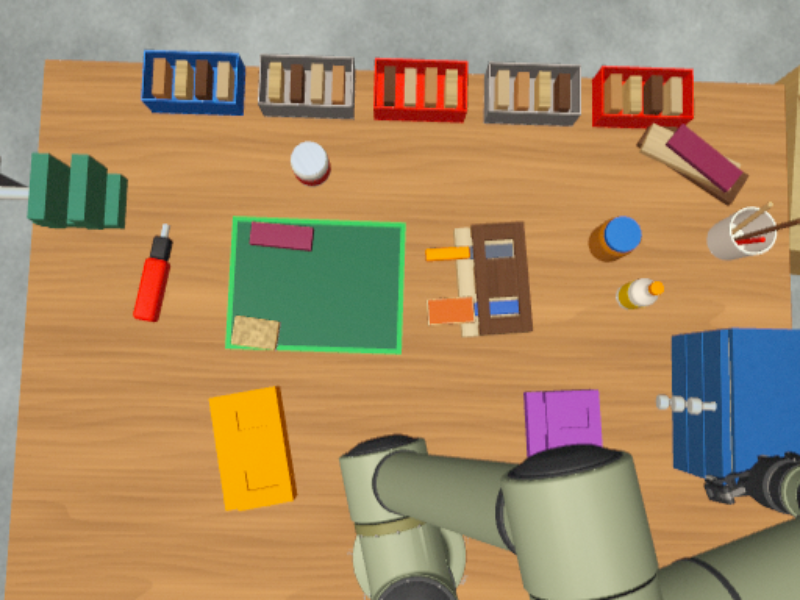

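View pics/scene0.png

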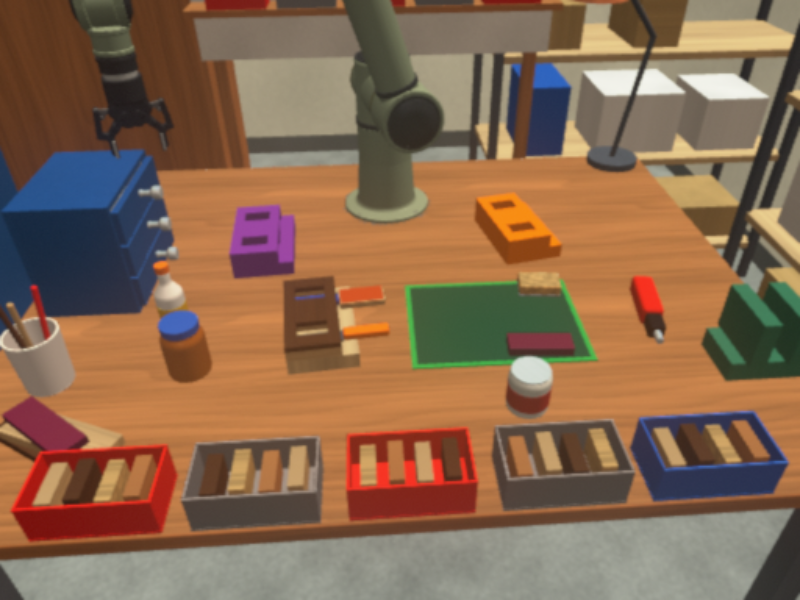

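The top view shows the paddle at about (450,310) in the slot nearer the robot, with the file at (448,254). The mat's right part is free, and the orange and purple look-alikes sit at (250,450) and (560,420). Next I'll measure with both cameras.

```bash
python3 - <<'E'
from h import *
def rect(m,P):
    n,l,s,c=cv2.connectedComponentsWithStats(m.astype(np.uint8));k=1+np.argmax(s[1:,4]);q=P[l==k];q=q[~np.isnan(q[:,0])]
    return s[k],np.median(q[:,2]).round(1),[np.round(a,1) for a in cv2.minAreaRect(q[:,:2].astype(np.float32))]
for n,roi in(("top",(260,130,350,225)),("scene",(175,165,255,240))):
    f=np.load(n+"0.npz");i,d,K,C=[f[k] for k in"idKC"];P=cloud(K,C,d)
    h=cv2.cvtColor(i,cv2.COLOR_BGR2HSV);H,S,V=h[...,0],h[...,1],h[...,2]
    m=np.zeros(d.shape,bool);m[roi[1]:roi[3],roi[0]:roi[2]]=1
    Z=P[...,2]
    print(n,"rack",rect(m&(Z>54)&(Z<70),P))
    z=m&(Z>38)&(Z<53)&(S>150)
    n_,l,s,c=cv2.connectedComponentsWithStats(z.astype(np.uint8))
    for k in range(1,n_):
        if s[k,4]>40:
            q=P[l==k];print(c[k].round(1),s[k,4],i[l==k].mean(0).round(),np.median(q,0).round(1),[np.round(a,1) for a in cv2.minAreaRect(q[:,:2].astype(np.float32))])
    g=(H>60)&(H<90)&(S>100)&(Z<12)&(np.abs(P[...,1]-150)<300)&(P[...,0]>200)
    print("mat",rect(g,P))
f=np.load("top0.npz");c=f["i"][125:235,130:350];cv2.imwrite("pics/c1.png",cv2.resize(c,(800,400),interpolation=cv2.INTER_CUBIC))
f=np.load("top0.npz");P=cloud(f["K"],f["C"],f["d"])
for u,v in((160,151),(160,170),(148,212),(178,222),(148,203)):print(u,v,P[v,u].round())
E
```

```text
top rack (array([ 301,  141,   40,   73, 1958], dtype=int32), np.float64(63.4), [array([ 527.6, -162.5]), array([210.4, 101.7]), np.float64(5.2)])
[285.8 162. ] 208 [  4. 158. 242.] [571.7 -56.9  48.3] [array([573.4, -60.3]), array([24.9, 84.8]), np.float64(5.5)]
[288.2 198.3] 405 [ 48. 117. 229.] [463.8 -67.9  47.8] [array([463.7, -67.8]), array([44.8, 83.1]), np.float64(5.2)]
[322.2 196.6] 125 [202. 118.  73.] [ 470.3 -169.1   47.5] [array([ 471.1, -169.5]), array([21.1, 52.4]), np.float64(7.2)]
mat (array([ 144,  139,  115,   87, 7943], dtype=int32), np.float64(4.6), [array([511.2, 192. ]), array([338.5, 257. ]), np.float64(89.4)])
scene rack (array([ 182,  176,   37,   50, 1377], dtype=int32), np.float64(62.3), [array([ 526. , -160.2]), array([217.3,  99.7]), np.float64(5.2)])
[231.1 188.1] 280 [ 48.  95. 208.] [465.7 -66.3  46.5] [array([463.4, -64.9]), array([53.5, 88.2]), np.float64(6.0)]
[234.3 211. ] 224 [ 35. 118. 219.] [578.6 -58.5  47. ] [array([575. , -58.4]), array([30.2, 84.4]), np.float64(10.1)]
mat (array([285, 230,  44,   4,  97], dtype=int32), np.float64(3.3), [array([632. , 144.5]), array([123. ,  15.8]), np.float64(88.1)])
160 151 [599. 320.  24.]
160 170 [543. 320.   9.]
148 212 [415. 350.  12.]
178 222 [387. 260.   6.]
148 203 [442. 352.   6.]
```

View pics/c1.png

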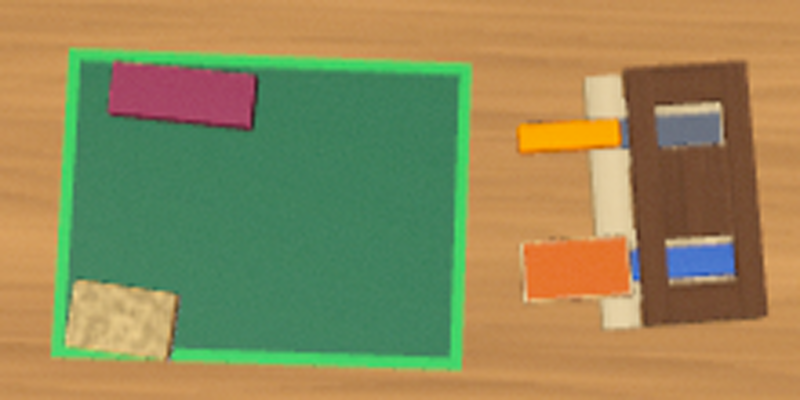

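The crop shows the blade at (576,268), the sill at x≈615 and the handle's blue in the window at (700,260). The rack is yawed about 5.2°, and both cameras agree (paddle top ≈47, so its underside ≈33). Next I check what stands along the path.

```bash
python3 - <<'E'
from h import *
f=np.load("top0.npz");P=cloud(f["K"],f["C"],f["d"])
for n,(a,b,c,e) in dict(cab=(430,210,512,305),purp=(335,248,386,285),glue=(393,177,426,198),jar=(375,138,412,168)).items():
    q=P[b:e,a:c].reshape(-1,3);q=q[q[:,2]>15];print(n,np.nanpercentile(q,[1,50,99],axis=0).round())
E
```

```text
cab [[ 185. -623.   27.]
 [ 308. -515.  238.]
 [ 428. -462.  440.]]
purp [[ 218. -348.   23.]
 [ 267. -281.   60.]
 [ 318. -130.  775.]]
glue [[ 477. -437.   20.]
 [ 499. -410.  106.]
 [ 526. -395.  165.]]
jar [[ 571. -409.   17.]
 [ 601. -367.  108.]
 [ 639. -341.  118.]]
```

Call:
jog_arm(increments=[{"z":-40},{"z":-80},{"z":-110},{"x":27,"y":-22,"z":-110,"roll":-0.086},{"x":55,"y":-44,"z":-110,"roll":-0.172},{"x":82,"y":-66,"z":-110,"roll":-0.258},{"x":109,"y":-88,"z":-110,"roll":-0.344},{"x":137,"y":-110,"z":-110,"roll":-0.43},{"x":164,"y":-132,"z":-110,"roll":-0.517},{"x":191,"y":-154,"z":-110,"roll":-0.603},{"x":219,"y":-176,"z":-110,"roll":-0.689},{"x":246,"y":-198,"z":-90,"roll":-0.775},{"x":273,"y":-220,"z":-70,"roll":-0.861},{"x":301,"y":-242,"z":-50,"roll":-0.947},{"x":328,"y":-264,"z":-30,"roll":-1.033},{"x":355,"y":-286,"z":-10,"roll":-1.119},{"x":383,"y":-308,"z":10,"roll":-1.206},{"x":410,"y":-330,"z":30,"roll":-1.2915},{"x":410,"y":-330,"z":40,"roll":-1.2915},{"x":410,"y":-330,"z":40,"roll":-1.2915}])

```text
$.increments[0]: bad value
```

```bash
python3 - <<'E'
from h import *
s=env.read_state();print(s["t"],s["tool_pos"],s["tcp_rot"],s["joints"])
K,C=cam("wrist",s);i,d=optics.snapshot("wrist");np.savez("w1.npz",i=i,d=d,K=K,C=C);cv2.imwrite("pics/w1.png",cv2.resize(i,(800,600)))
P=cloud(K,C,d);h=cv2.cvtColor(i,cv2.COLOR_BGR2HSV);Z=P[...,2]
m=(Z>38)&(Z<55)&(h[...,1]>130)
n,l,st,c=cv2.connectedComponentsWithStats(m.astype(np.uint8))
for k in range(1,n):
    if st[k,4]>300:
        q=P[l==k];print(c[k].round(1),st[k,4],i[l==k].mean(0).round(),np.median(q,0).round(1),[np.round(a,1) for a in cv2.minAreaRect(q[:,:2].astype(np.float32))])
m=(Z>57)&(Z<68);q=P[m];print("rack",len(q),np.median(q[:,2]),[np.round(a,1) for a in cv2.minAreaRect(q[:,:2].astype(np.float32))])
E
```

```text
0.1 [ 198.66353997 -512.30853474  230.60812095] [-1.79914152e+02 -1.10111478e-02  2.11891850e+01] [-7.65019512e+01  1.87251592e+01 -1.10860316e+01  6.02753581e+01
 -5.77145598e-04  8.23088560e+01]
[111.4  80.8] 1060 [75. 34. 71.] [ 239.8 -348.7   47.4] [array([ 222.8, -349.9]), array([172.7,   2.1]), np.float64(3.9)]
rack 16035 61.111107893019664 [array([ 223.6, -390.2]), array([185.5, 303.2]), np.float64(20.8)]
```

View pics/w1.png

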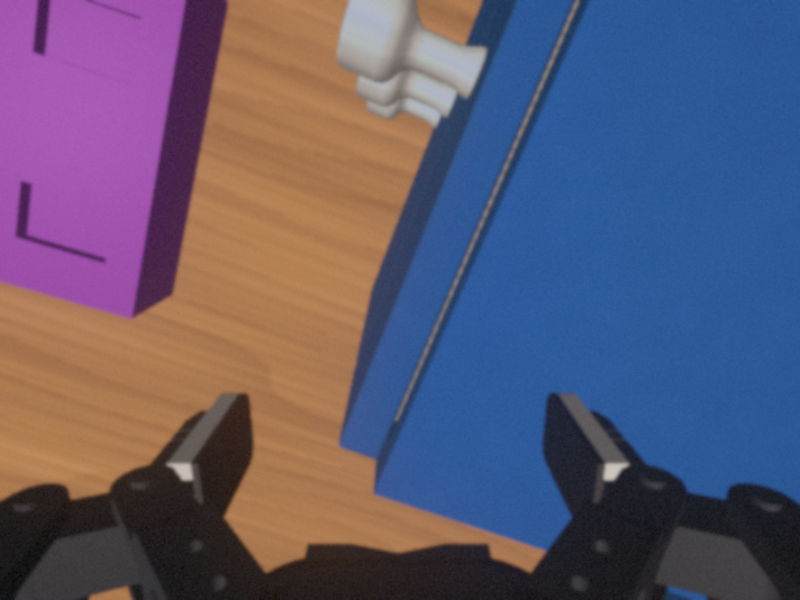

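The move was refused because every row needs all four fields. The wrist picture is from the start pose: purple look-alike at left (100,150), cabinet at right.

Call:
jog_arm(increments=[{"x":0,"y":0,"z":-40,"roll":0},{"x":0,"y":0,"z":-80,"roll":0},{"x":0,"y":0,"z":-110,"roll":0},{"x":27,"y":-22,"z":-110,"roll":-0.086},{"x":55,"y":-44,"z":-110,"roll":-0.172},{"x":82,"y":-66,"z":-110,"roll":-0.258},{"x":109,"y":-88,"z":-110,"roll":-0.344},{"x":137,"y":-110,"z":-110,"roll":-0.43},{"x":164,"y":-132,"z":-110,"roll":-0.517},{"x":191,"y":-154,"z":-110,"roll":-0.603},{"x":219,"y":-176,"z":-110,"roll":-0.689},{"x":246,"y":-198,"z":-90,"roll":-0.775},{"x":273,"y":-220,"z":-70,"roll":-0.861},{"x":301,"y":-242,"z":-50,"roll":-0.947},{"x":328,"y":-264,"z":-30,"roll":-1.033},{"x":355,"y":-286,"z":-10,"roll":-1.119},{"x":383,"y":-308,"z":10,"roll":-1.206},{"x":410,"y":-330,"z":30,"roll":-1.2915},{"x":410,"y":-330,"z":40,"roll":-1.2915},{"x":410,"y":-330,"z":40,"roll":-1.2915}])

```text
t: 1.82
tool_pos: [460.4, -54.7, 188.7]
tcp_rot: [-179.7, -0.1, 95.4]
ft_force: [0.0, 0.2, 0.1]
gripper_width: 85.5
grasp_force: 0.0
```

```bash
cat > look.py <<'E'
from h import *
import sys
s=env.read_state();print(s["t"],s["tool_pos"].round(1),s["tcp_rot"].round(2),s["joints"].round(1))
K,C=cam("wrist",s);i,d=optics.snapshot("wrist");n=sys.argv[1];np.savez(n+".npz",i=i,d=d,K=K,C=C);cv2.imwrite(f"pics/{n}.png",cv2.resize(i,(800,600)))
P=cloud(K,C,d);h=cv2.cvtColor(i,cv2.COLOR_BGR2HSV);Z=P[...,2]
m=(Z>float(sys.argv[2]))&(Z<float(sys.argv[3]))&(h[...,1]>130)
n,l,st,c=cv2.connectedComponentsWithStats(m.astype(np.uint8))
for k in range(1,n):
    if st[k,4]>300:
        q=P[l==k];print(c[k].round(1),st[k,4],i[l==k].mean(0).round(),np.median(q,0).round(1),[np.round(a,1) for a in cv2.minAreaRect(q[:,:2].astype(np.float32))])
m=(Z>57)&(Z<68);q=P[m]
if len(q)>50: print("rack",len(q),np.median(q[:,2]),[np.round(a,1) for a in cv2.minAreaRect(q[:,:2].astype(np.float32))])
E
python3 look.py w2 38 55
```

```text
1.8167 [460.4 -54.7 188.7] [-1.7973e+02 -1.0000e-01  9.5410e+01] [-15.9  11.9 -26.9  51.4  -0.   68.7]
[256.1 195.5] 4357 [ 46.  83. 175.] [463.9 -63.   45.4] [array([464. , -65.8]), array([50. , 84.4]), np.float64(5.6)]
[371.7 197.4] 2334 [ 34. 111. 190.] [571.1 -54.2  46.7] [array([572.9, -57.1]), array([24.4, 83.6]), np.float64(4.7)]
[255.5 296.5] 914 [145.  73.  53.] [ 473.7 -171.4   45.1] [array([ 474. , -172.2]), array([22.2, 50.1]), np.float64(5.0)]
rack 12988 61.06194296078078 [array([ 452.2, -176.7]), array([379.2, 127. ]), np.float64(15.7)]
```

View pics/w2.png

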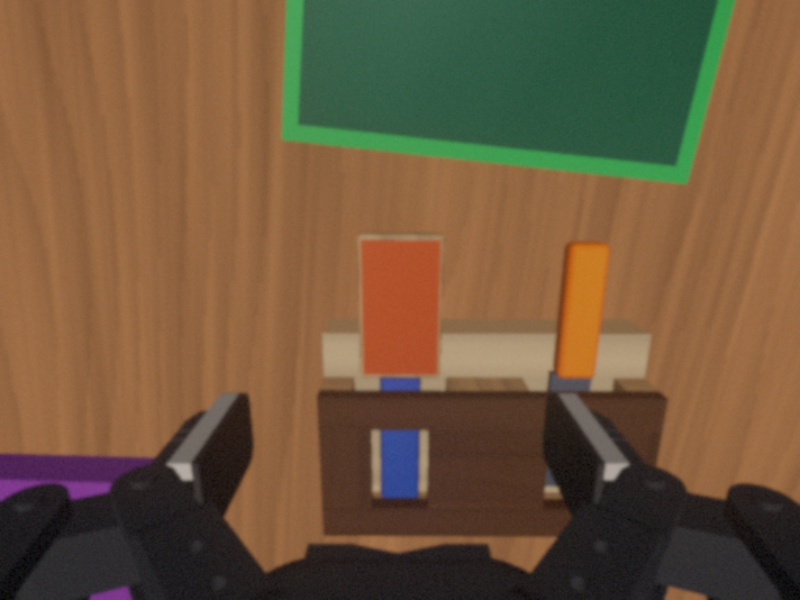

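The wrist view shows the blade at (400,305) square to the fingers, the rack below it and the mat above it. The pose agrees with the fixed views, so I descend.

Call:
jog_arm(increments=[{"x":0,"y":0,"z":25,"roll":0},{"x":0,"y":0,"z":50,"roll":0},{"x":0,"y":0,"z":75,"roll":0},{"x":0,"y":0,"z":100,"roll":0},{"x":0,"y":0,"z":120,"roll":0},{"x":0,"y":0,"z":135,"roll":0},{"x":0,"y":0,"z":150,"roll":0},{"x":0,"y":0,"z":158,"roll":0},{"x":0,"y":0,"z":162,"roll":0},{"x":0,"y":0,"z":162,"roll":0},{"x":0,"y":0,"z":162,"roll":0},{"x":0,"y":0,"z":162,"roll":0}])

```text
t: 2.87
tool_pos: [462.6, -57.4, 30.2]
tcp_rot: [179.9, 0.0, 95.2]
ft_force: [-0.5, -0.2, -0.5]
gripper_width: 85.3
grasp_force: 0.0
```

Call:
jog_arm(increments=[{"x":0,"y":0,"z":2,"roll":0},{"x":0,"y":0,"z":2,"roll":0},{"x":0,"y":0,"z":2,"roll":0},{"x":0,"y":0,"z":2,"roll":0},{"x":0,"y":0,"z":2,"roll":0},{"x":0,"y":0,"z":2,"roll":0},{"x":0,"y":0,"z":2,"roll":0},{"x":0,"y":0,"z":2,"roll":0},{"x":0,"y":0,"z":2,"roll":0},{"x":0,"y":0,"z":2,"roll":0}], gripper=40, newtons=60)

```text
t: 3.7
tool_pos: [462.0, -56.9, 27.8]
tcp_rot: [180.0, 0.0, 95.2]
ft_force: [-1.5, 0.5, 5.1]
gripper_width: 48.5
grasp_force: 65.0
```

Call:
jog_arm(increments=[{"x":0,"y":0,"z":-2,"roll":0},{"x":2,"y":0,"z":-2.5,"roll":0},{"x":8,"y":0,"z":-2.5,"roll":0},{"x":16,"y":0,"z":-2.5,"roll":0},{"x":26,"y":0,"z":-2.5,"roll":0},{"x":36,"y":0,"z":-2.5,"roll":0},{"x":46,"y":0,"z":-2.5,"roll":0},{"x":56,"y":0,"z":-2.5,"roll":0},{"x":66,"y":0,"z":-2.5,"roll":0},{"x":76,"y":0,"z":-2.5,"roll":0},{"x":86,"y":0,"z":-2.5,"roll":0},{"x":96,"y":0,"z":-2.5,"roll":0},{"x":106,"y":0,"z":-4,"roll":0},{"x":116,"y":0,"z":-10,"roll":0},{"x":126,"y":0,"z":-20,"roll":0},{"x":132,"y":0,"z":-30,"roll":0},{"x":136,"y":0,"z":-35,"roll":0},{"x":136,"y":0,"z":-35,"roll":0},{"x":136,"y":0,"z":-35,"roll":0}])

```text
t: 5.28
tool_pos: [449.9, 78.7, 62.6]
tcp_rot: [179.9, 0.0, 95.2]
ft_force: [-0.0, -0.6, -1.2]
gripper_width: 48.4
grasp_force: 64.2
```

```bash
python3 - <<'E'
from h import *
s=env.read_state();print(s["tool_pos"],s["gripper_width"],s["joints"])
K,C=cam("scene");i,d=optics.snapshot("scene");np.savez("scene1.npz",i=i,d=d,K=K,C=C)
i2,d2=optics.snapshot("wrist")
cv2.imwrite("pics/s1.png",np.hstack([cv2.resize(i[140:250,160:360],(400,220),interpolation=cv2.INTER_CUBIC),cv2.resize(i2,(294,220))]))
E
```

```text
[449.86320198  78.7109034   62.61126827] 48.43954266032998 [ 6.58575836e-01  2.04564625e+01 -3.74413458e+01  3.20426154e+01
 -1.22767740e-02  8.54475889e+01]
```

View pics/s1.png

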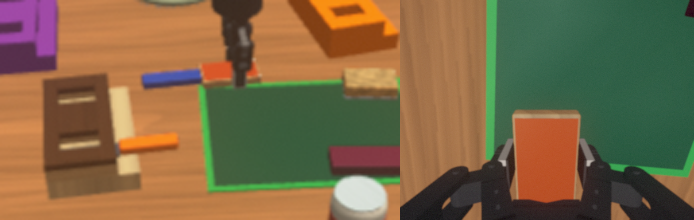

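The paddle is out and held level, with the blue handle at (170,77) in the left panel. Next I carry it over the free part of the mat and come down close.

Call:
jog_arm(increments=[{"x":10,"y":5,"z":0,"roll":0},{"x":28,"y":12,"z":0,"roll":0},{"x":46,"y":20,"z":0,"roll":0},{"x":64,"y":28,"z":0,"roll":0},{"x":82,"y":36,"z":0,"roll":0},{"x":98,"y":44,"z":5,"roll":0},{"x":108,"y":49,"z":15,"roll":0},{"x":112,"y":50,"z":27,"roll":0},{"x":112,"y":50,"z":38,"roll":0},{"x":112,"y":50,"z":48,"roll":0},{"x":112,"y":50,"z":54,"roll":0},{"x":112,"y":50,"z":58,"roll":0},{"x":112,"y":50,"z":58,"roll":0},{"x":112,"y":50,"z":58,"roll":0},{"x":112,"y":50,"z":58,"roll":0}])

```text
t: 6.63
tool_pos: [489.7, 194.5, 4.7]
tcp_rot: [180.0, -0.0, 95.2]
ft_force: [-0.2, 0.4, -0.7]
gripper_width: 48.8
grasp_force: 64.2
```

Call:
jog_arm(increments=[{"x":0,"y":0,"z":1,"roll":0},{"x":0,"y":0,"z":2,"roll":0},{"x":0,"y":0,"z":3,"roll":0},{"x":0,"y":0,"z":3,"roll":0},{"x":0,"y":0,"z":3,"roll":0}])

```text
t: 7.05
tool_pos: [489.1, 194.5, 1.3]
tcp_rot: [-180.0, -0.0, 95.2]
ft_force: [0.3, -0.7, -0.8]
gripper_width: 48.6
grasp_force: 64.2
```

Call:
jog_arm(increments=[{"x":0,"y":0,"z":0.7,"roll":0},{"x":0,"y":0,"z":1.4,"roll":0},{"x":0,"y":0,"z":1.4,"roll":0},{"x":0,"y":0,"z":1.4,"roll":0}])

```text
t: 7.38
tool_pos: [489.3, 194.6, 0.4]
tcp_rot: [180.0, -0.0, 95.2]
ft_force: [-1.4, -0.3, 5.6]
gripper_width: 48.8
grasp_force: 67.8
```

Contact with the mat at 5.6 N. I release, then rise.

Call:
jog_arm(increments=[{"x":0,"y":0,"z":0,"roll":0},{"x":0,"y":0,"z":0,"roll":0},{"x":0,"y":0,"z":0,"roll":0},{"x":0,"y":0,"z":0,"roll":0},{"x":0,"y":0,"z":0,"roll":0},{"x":0,"y":0,"z":0,"roll":0},{"x":0,"y":0,"z":-10,"roll":0},{"x":0,"y":0,"z":-30,"roll":0},{"x":0,"y":0,"z":-60,"roll":0},{"x":-20,"y":0,"z":-95,"roll":0},{"x":-50,"y":0,"z":-125,"roll":0},{"x":-80,"y":0,"z":-145,"roll":0},{"x":-100,"y":0,"z":-150,"roll":0},{"x":-110,"y":0,"z":-150,"roll":0},{"x":-110,"y":0,"z":-150,"roll":0},{"x":-110,"y":0,"z":-150,"roll":0}], gripper=80)

```text
t: 8.72
tool_pos: [498.5, 85.2, 149.4]
tcp_rot: [-179.9, -0.0, 95.1]
ft_force: [-0.1, -0.1, -1.1]
gripper_width: 79.8
grasp_force: 0.0
```

```bash
python3 look.py w3 11 22; python3 - <<'E'
from h import *
f=np.load("scene1.npz");C=f["C"];K=f["K"]
i,d=optics.snapshot("top");K,C=cam("top");P=cloud(K,C,d);b=i.astype(int)
m=(b[...,0]>150)&(b[...,2]<130)&(P[...,2]<40)&(P[...,1]>0)&(P[...,1]<300);print(m.sum(),P[m].mean(0) if m.any() else'')
E
```

```text
8.7167 [498.5  85.2 149.4] [-1.7993e+02 -5.0000e-02  9.5140e+01] [  1.3  18.3 -24.6  47.2   0.   86.2]
[396.8  31.3] 1711 [ 63.  41. 108.] [597.8 221.4  21.3] [array([599. , 224.5]), array([42.7, 44. ]), np.float64(86.4)]
[255.5  64.7] 6427 [ 58.  96. 191.] [491.6 188.4  16.4] [array([491.8, 185.6]), array([46.6, 84.3]), np.float64(4.9)]
[254.9 174.5] 2763 [156.  85.  57.] [499.2  98.6  16. ] [array([499.8,  95.7]), array([25.6, 88. ]), np.float64(4.6)]
0
```

View pics/w3.png

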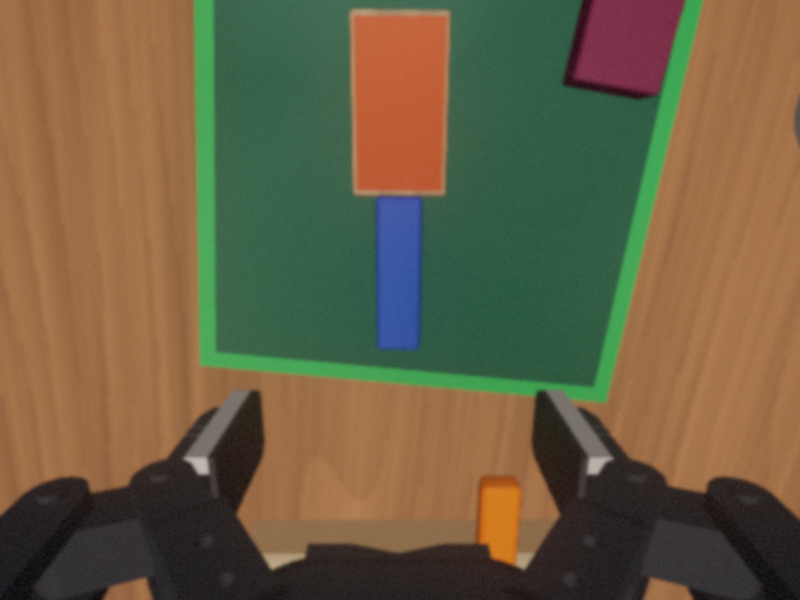

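The paddle lies flat on the mat: handle at (398,272), blade at (400,100), top at 16 mm. Next I grip the handle 58 mm from the shoulder.

Call:
jog_arm(increments=[{"x":-2.4,"y":1.5,"z":20,"roll":0},{"x":-2.4,"y":1.5,"z":50,"roll":0},{"x":-2.4,"y":1.5,"z":80,"roll":0},{"x":-2.4,"y":1.5,"z":105,"roll":0},{"x":-2.4,"y":1.5,"z":122,"roll":0},{"x":-2.4,"y":1.5,"z":134,"roll":0},{"x":-2.4,"y":1.5,"z":141,"roll":0},{"x":-2.4,"y":1.5,"z":144.5,"roll":0},{"x":-2.4,"y":1.5,"z":144.5,"roll":0},{"x":-2.4,"y":1.5,"z":144.5,"roll":0},{"x":-2.4,"y":1.5,"z":144.5,"roll":0}])

```text
t: 9.73
tool_pos: [501.5, 83.0, 6.1]
tcp_rot: [179.9, 0.0, 95.2]
ft_force: [0.8, -0.4, -0.4]
gripper_width: 80.3
grasp_force: 0.0
```

Call:
jog_arm(increments=[{"x":0,"y":0,"z":0,"roll":0},{"x":0,"y":0,"z":0,"roll":0},{"x":0,"y":0,"z":0,"roll":0},{"x":0,"y":0,"z":0,"roll":0},{"x":0,"y":0,"z":0,"roll":0},{"x":0,"y":0,"z":0,"roll":0},{"x":0,"y":0,"z":0,"roll":0},{"x":0,"y":0,"z":0,"roll":0},{"x":0,"y":0,"z":0,"roll":0},{"x":0,"y":0,"z":0,"roll":0},{"x":0,"y":0,"z":0,"roll":0},{"x":0,"y":0,"z":0,"roll":0}], gripper=15, newtons=80)

```text
t: 10.73
tool_pos: [501.1, 82.7, 6.0]
tcp_rot: [180.0, 0.0, 95.2]
ft_force: [-1.0, -0.9, 4.9]
gripper_width: 23.7
grasp_force: 79.1
```

Call:
jog_arm(increments=[{"x":0,"y":0,"z":-5,"roll":0},{"x":0,"y":0,"z":-20,"roll":0},{"x":0,"y":0,"z":-45,"roll":0},{"x":0,"y":0,"z":-70,"roll":0},{"x":0,"y":0,"z":-90,"roll":-0.05},{"x":0,"y":0,"z":-100,"roll":-0.15},{"x":0,"y":0,"z":-100,"roll":-0.26},{"x":0,"y":0,"z":-100,"roll":-0.37},{"x":0,"y":0,"z":-100,"roll":-0.48},{"x":0,"y":0,"z":-100,"roll":-0.59},{"x":0,"y":0,"z":-100,"roll":-0.7},{"x":0,"y":0,"z":-100,"roll":-0.81},{"x":0,"y":0,"z":-100,"roll":-0.92},{"x":0,"y":0,"z":-100,"roll":-1.03},{"x":0,"y":0,"z":-100,"roll":-1.14},{"x":0,"y":0,"z":-100,"roll":-1.25},{"x":0,"y":0,"z":-100,"roll":-1.36},{"x":0,"y":0,"z":-100,"roll":-1.46},{"x":0,"y":0,"z":-100,"roll":-1.54},{"x":0,"y":0,"z":-100,"roll":-1.5708}])

```text
t: 12.4
tool_pos: [500.6, 82.7, 105.5]
tcp_rot: [180.0, -0.0, -174.6]
ft_force: [0.4, 0.7, -1.6]
gripper_width: 23.8
grasp_force: 78.6
```

Call:
jog_arm(increments=[{"x":0,"y":0,"z":0,"roll":-0.05},{"x":0,"y":0,"z":0,"roll":-0.15},{"x":0,"y":0,"z":0,"roll":-0.26},{"x":0,"y":0,"z":0,"roll":-0.37},{"x":0,"y":0,"z":0,"roll":-0.48},{"x":0,"y":0,"z":0,"roll":-0.59},{"x":0,"y":0,"z":0,"roll":-0.7},{"x":0,"y":0,"z":0,"roll":-0.81},{"x":0,"y":0,"z":0,"roll":-0.92},{"x":0,"y":0,"z":0,"roll":-1.03},{"x":0,"y":0,"z":0,"roll":-1.14},{"x":0,"y":0,"z":0,"roll":-1.25},{"x":0,"y":0,"z":0,"roll":-1.36},{"x":0,"y":0,"z":0,"roll":-1.46},{"x":0,"y":0,"z":0,"roll":-1.54},{"x":0,"y":0,"z":0,"roll":-1.5708},{"x":0,"y":0,"z":0,"roll":-1.5708},{"x":0,"y":0,"z":0,"roll":-1.5708}])

```text
t: 13.9
tool_pos: [500.6, 82.7, 105.4]
tcp_rot: [180.0, 0.0, -84.9]
ft_force: [0.7, -1.1, -1.2]
gripper_width: 23.5
grasp_force: 78.6
```

```bash
python3 look.py w4 95 145; python3 - <<'E'
from h import *
def ray(K,C,u,v,z):
    a=C[:3,:3]@np.linalg.inv(K)@[u,v,1];return C[:3,3]+a*(z-C[2,3])/a[2]
f=np.load("w2.npz");print("w2",[ray(f["K"],f["C"],u*.64,v*.64,62)[:2].round(1) for u,v in((320,393),(664,393),(663,534),(325,534))])
f=np.load("top0.npz");print("top",[ray(f["K"],f["C"],u/800*220+130-.4,v/400*110+125-.4,62)[:2].round(1) for u,v in((624,70),(745,62),(768,314),(642,326))])
E
```

```text
13.9 [500.6  82.7 105.4] [ 1.7998e+02  1.0000e-02 -8.4870e+01] [  1.   21.4 -27.5  41.1   0.  -94.1]
[252.3  65.5] 15992 [ 57.  98. 197.] [510.6  -2.5 115.5] [array([510.4,  -0.6]), array([46.5, 48.8]), np.float64(5.5)]
[254.2 231.5] 10039 [168.  96.  69.] [503.6  65.8 115.4] [array([503.2,  71.7]), array([26. , 88.6]), np.float64(5.6)]
w2 [array([ 421.1, -117.3]), array([624.3, -97.3]), array([ 648.5, -196.1]), array([ 429.6, -218.1])]
top [array([ 625.2, -103. ]), array([ 634.6, -202.1]), array([ 428.8, -222.1]), array([ 416.8, -120.3])]
```

View pics/w4.png

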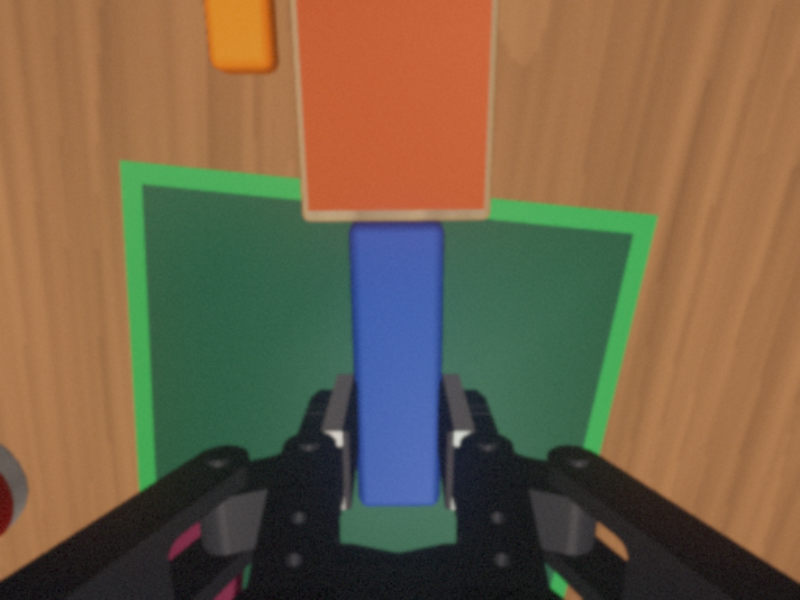

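The paddle is held level and straight, with the handle at (398,360) and the blade at the top centre. I bring it in front of the slot at entry height.

Call:
jog_arm(increments=[{"x":0,"y":5,"z":0,"roll":0},{"x":0,"y":15,"z":0,"roll":0},{"x":0,"y":27,"z":0,"roll":0},{"x":3,"y":38,"z":5,"roll":0},{"x":6,"y":46,"z":15,"roll":0},{"x":8,"y":50,"z":27,"roll":0},{"x":9,"y":51.3,"z":40,"roll":0},{"x":9,"y":51.3,"z":52,"roll":0},{"x":9,"y":51.3,"z":61,"roll":0},{"x":9,"y":51.3,"z":65,"roll":0},{"x":9,"y":51.3,"z":67,"roll":0},{"x":9,"y":51.3,"z":67,"roll":0},{"x":9,"y":51.3,"z":67,"roll":0},{"x":9,"y":51.3,"z":67,"roll":0}])

```text
t: 15.12
tool_pos: [451.1, 69.2, 38.9]
tcp_rot: [-179.9, -0.0, -84.8]
ft_force: [0.1, 0.1, -1.2]
gripper_width: 23.6
grasp_force: 78.7
```

```bash
python3 - <<'E'
from h import *
s=env.read_state();print(s["tool_pos"].round(1))
i,d=optics.snapshot("scene");i2,d2=optics.snapshot("top")
cv2.imwrite("pics/s2.png",np.hstack([cv2.resize(i[150:240,170:290],(400,300),interpolation=cv2.INTER_CUBIC),cv2.resize(i2[125:225,240:360],(360,300),interpolation=cv2.INTER_CUBIC)]))
K,C=cam("scene");P=cloud(K,C,d);h=cv2.cvtColor(i,cv2.COLOR_BGR2HSV)
m=(h[...,1]>150)&(P[...,2]>25)&(P[...,2]<75)&(P[...,0]<530)&(P[...,0]>420)&(P[...,1]>-90)&(P[...,1]<20)
q=P[m];print(len(q),np.median(q,0),q[:,2].std(),[np.round(a,1) for a in cv2.minAreaRect(q[:,:2].astype(np.float32))])
E
```

```text
[451.1  69.2  38.9]
277 [464.24001628 -34.67419994  49.90416724] 1.7019797392457983 [array([463.2, -32.5]), array([53. , 87.6]), np.float64(4.9)]
```

View pics/s2.png

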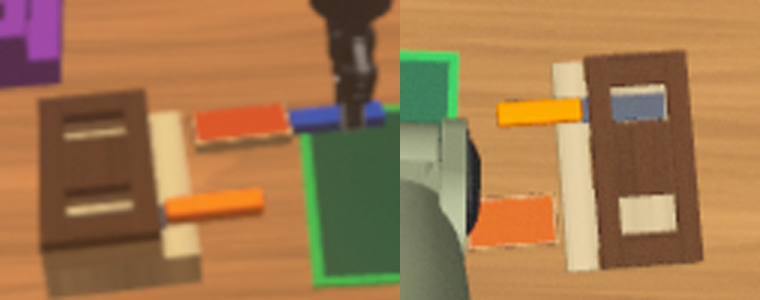

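In the scene panel the blade is level, in front of the sill at (240,122). In the top panel the blade centre at (513,221) sits about 2 mm towards +x of the window centre's axis. I shift 2 mm and enter partway.

Call:
jog_arm(increments=[{"x":3,"y":2,"z":0.5,"roll":0},{"x":9,"y":2,"z":0.5,"roll":0},{"x":16,"y":2,"z":0.5,"roll":0},{"x":23,"y":2,"z":0.5,"roll":0},{"x":30,"y":2,"z":0.5,"roll":0},{"x":37,"y":2,"z":0.5,"roll":0},{"x":43,"y":2,"z":0.5,"roll":0},{"x":48,"y":2,"z":0.5,"roll":0},{"x":52,"y":2,"z":0.5,"roll":0},{"x":56,"y":2,"z":0.5,"roll":0},{"x":60,"y":2,"z":0.5,"roll":0},{"x":60,"y":2,"z":0.5,"roll":0}])

```text
t: 16.22
tool_pos: [454.2, 8.6, 37.9]
tcp_rot: [-180.0, -0.0, -84.9]
ft_force: [0.2, -0.1, -1.2]
gripper_width: 23.9
grasp_force: 78.7
```

```bash
python3 - <<'E'
from h import *
i,d=optics.snapshot("scene");i2,d2=optics.snapshot("top");i3,_=optics.snapshot("wrist")
cv2.imwrite("pics/s3.png",np.hstack([cv2.resize(i[165:225,170:250],(400,300),interpolation=cv2.INTER_CUBIC),cv2.resize(i2[135:215,265:361],(360,300),interpolation=cv2.INTER_CUBIC)]))
E
```

```text
(no output)
```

View pics/s3.png

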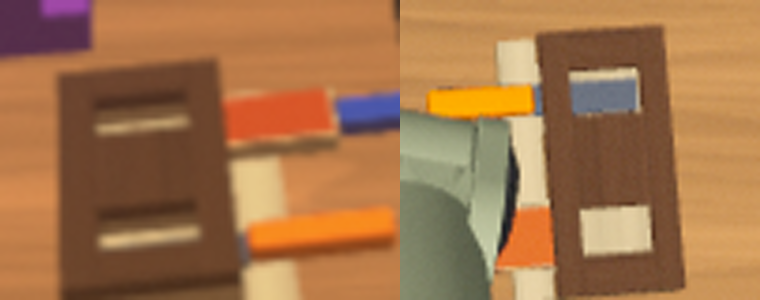

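The tip is in the slot with no contact force, and the blade lines up with the window at (615,232) in the right panel. I continue.

Call:
jog_arm(increments=[{"x":4,"y":0,"z":0,"roll":0},{"x":10,"y":0,"z":0,"roll":0},{"x":16,"y":0,"z":0,"roll":0},{"x":22,"y":0,"z":0,"roll":0},{"x":28,"y":0,"z":0,"roll":0},{"x":34,"y":0,"z":0,"roll":0},{"x":40,"y":0,"z":0,"roll":0},{"x":46,"y":0,"z":0,"roll":0},{"x":51,"y":0,"z":0,"roll":0},{"x":55,"y":0,"z":0,"roll":0},{"x":58,"y":0,"z":0,"roll":0},{"x":58,"y":0,"z":0,"roll":0},{"x":58,"y":0,"z":0,"roll":0}])

```text
t: 17.45
tool_pos: [459.2, -48.6, 37.8]
tcp_rot: [180.0, 0.0, -84.8]
ft_force: [0.2, 0.3, -1.8]
gripper_width: 23.6
grasp_force: 78.7
```

Call:
jog_arm(increments=[{"x":2,"y":0,"z":0.7,"roll":0},{"x":4,"y":0,"z":1.4,"roll":0},{"x":6,"y":0,"z":2,"roll":0},{"x":7,"y":0,"z":2,"roll":0},{"x":7,"y":0,"z":2,"roll":0},{"x":7,"y":0,"z":2,"roll":0}])

```text
t: 17.95
tool_pos: [459.9, -55.6, 35.9]
tcp_rot: [180.0, 0.0, -84.8]
ft_force: [0.0, -0.1, -0.4]
gripper_width: 23.5
grasp_force: 78.7
```

Call:
jog_arm(increments=[{"x":1,"y":0,"z":0.2,"roll":0},{"x":2,"y":0,"z":0.4,"roll":0},{"x":3,"y":0,"z":0.6,"roll":0},{"x":3,"y":0,"z":0.6,"roll":0},{"x":3,"y":0,"z":0.6,"roll":0}])

```text
t: 18.37
tool_pos: [460.0, -57.6, 35.2]
tcp_rot: [-180.0, 0.1, -84.8]
ft_force: [0.9, 4.7, 0.1]
gripper_width: 23.5
grasp_force: 78.8
```

Call:
jog_arm(increments=[{"x":0.5,"y":0,"z":0.4,"roll":0},{"x":1,"y":0,"z":0.8,"roll":0},{"x":1,"y":0,"z":1,"roll":0},{"x":1,"y":0,"z":1,"roll":0},{"x":1,"y":0,"z":1,"roll":0}])

```text
t: 18.78
tool_pos: [460.0, -57.6, 34.9]
tcp_rot: [-180.0, 0.2, -84.8]
ft_force: [-1.8, 8.3, 8.3]
gripper_width: 24.0
grasp_force: 80.0
```

Call:
jog_arm(increments=[{"x":0,"y":0,"z":0,"roll":0},{"x":0,"y":0,"z":0,"roll":0},{"x":0,"y":0,"z":0,"roll":0},{"x":0,"y":0,"z":0,"roll":0},{"x":0,"y":0,"z":0,"roll":0},{"x":0,"y":0,"z":0,"roll":0},{"x":0,"y":0,"z":0,"roll":0},{"x":0,"y":0,"z":-10,"roll":0},{"x":0,"y":0,"z":-30,"roll":0},{"x":0,"y":0,"z":-60,"roll":0},{"x":0,"y":0,"z":-95,"roll":0},{"x":-20,"y":0,"z":-125,"roll":0},{"x":-50,"y":0,"z":-145,"roll":0},{"x":-80,"y":0,"z":-150,"roll":0},{"x":-80,"y":0,"z":-150,"roll":0},{"x":-80,"y":0,"z":-150,"roll":0}], gripper=65)

```text
t: 20.12
tool_pos: [453.1, 21.1, 184.8]
tcp_rot: [-179.9, -0.0, -84.7]
ft_force: [-0.3, -0.1, -0.6]
gripper_width: 65.1
grasp_force: 0.0
```

```bash
python3 look.py w5 36 55; python3 - <<'E'
from h import *
i,d=optics.snapshot("top");K,C=cam("top");P=cloud(K,C,d);h=cv2.cvtColor(i,cv2.COLOR_BGR2HSV);Z=P[...,2]
m=np.zeros(d.shape,bool);m[130:225,260:350]=1;m&=(Z>36)&(Z<53)&(h[...,1]>130)
n,l,s,c=cv2.connectedComponentsWithStats(m.astype(np.uint8))
for k in range(1,n):
    if s[k,4]>40: q=P[l==k];print(c[k].round(1),s[k,4],i[l==k].mean(0).round(),np.median(q,0).round(1),[np.round(a,1) for a in cv2.minAreaRect(q[:,:2].astype(np.float32))])
E
```

```text
20.1167 [453.1  21.1 184.8] [-1.7994e+02 -4.0000e-02 -8.4650e+01] [  -6.7   10.8  -29.    50.1   -0.  -102. ]
[255.   75.9] 3029 [158.  87.  67.] [462.8 -72.2  45.1] [array([462.6, -69.1]), array([23.1, 86.4]), np.float64(5.5)]
[123.5  77.2] 3314 [ 38. 114. 191.] [570.9 -60.6  46.7] [array([572.6, -58.2]), array([23.7, 84.2]), np.float64(5.4)]
rack 3481 60.951118415504595 [array([ 523.6, -114.1]), array([210.6,   8. ]), np.float64(5.3)]
[322.2 195.7] 208 [ 42. 109. 221.] [ 473.2 -168.6   47.8] [array([ 473.7, -169.3]), array([35.2, 55.3]), np.float64(5.3)]
[297.5 198.6] 87 [199. 116.  74.] [462.4 -97.1  47.4] [array([463.6, -94.5]), array([21.6, 36.5]), np.float64(1.4)]
```

The handle is level, its shoulder is about 2 mm out of the mouth (fully home), and the file hasn't moved.

```bash
python3 -c "
from h import *
print(order.close_job())"
```

```text
the job is handed in; nothing more can be done
None
```

The paddle was pulled out, laid flat on the mat, re-gripped, and slid blade first into the same slot until it met the back wall. It was then released and the job handed in at about 20 s, with the file checked and unmoved.

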